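Load and start the ornament curing station

TASK

Load the curing station and start it: put every loose bauble on the bench into the open wooden tray, and use the spatula to lift the wet-varnished square plaque off its wooden drying rack from underneath and set it down on the two metal rails of the lamp cradle, painted side up, squarely across both rails; neither the gripper nor the arm may touch the plaque. Lay the spatula back on its rest, and only when all that is done push the timer's plunger all the way down and let it spring back. Leave everything else on the bench where it stands.

Things in the scene. Friction and masses are not known exactly. Their poses are not given: they have to be found in the camera images.
- plaque: wet-varnished square ceramic plaque, 84 x 84 x 7 mm, 60 to 130 g, white with a red star and brass border; lies loose across the two rails of the drying rack. Origin: centre of its underside, z up out of the painted face.
- rack: wooden drying rack, fixed: base plate 110 x 112 x 8 mm with two rails 100 mm long along its x, each 16 mm wide, 56 mm clear gap between them (centred on y = 0), tops 34 mm above the table (26 mm open above the base plate). Origin: centre of the base plate's underside. The gap is open at both ends; enter it from its -x side (robot side).
- cradle: lamp cradle with aluminium rails, fixed: base plate 110 x 112 x 8 mm with two rails 100 mm long along its x, each 16 mm wide, 56 mm clear gap between them (centred on y = 0), tops 34 mm above the table (26 mm open above the base plate). Origin and entry as for the rack. A black lamp bar 60 mm high, 150 mm wide stands across its far end, front 65 mm from the origin along +x.
- spatula: cranked steel spatula, 160 g: blade 90 (x) x 44 x 2.5 mm; behind its heel (x = -48 to -70) a thin neck rises to a level wooden handle, x = -64 to -174 mm, 20 wide, 22 high, mid-height 52 mm above the blade underside. Origin: centre of the blade underside, x towards the tip. Starts on its rest, blade flat on the table; grip the handle from above at x = -100 mm.
- rest: dark wooden spatula rest, fixed. Its origin and axes are where the spatula's lie when laid properly (blade on the bare table). A post at x = -155 mm (16 long in x, 60 wide) carries the handle: saddle 41 mm above the table, between cheeks 36 mm apart and 55 mm high.
- tray: open wooden tray, fixed, outside 190 (x) x 260 (y) x 60 mm, walls and floor 6 mm. Origin: centre of its underside.
- plunger (a joint): stroke of the timer's plunger: 0 up, 0.014 m fully down; a spring pushes it back (2.4 N at first, 8 N at the bottom).
- plunger_top (a point): centre of the top of the plunger's black round cap, 30 mm in diameter, 80 mm above the table when up, on a grey timer box 80 x 80 x 50 mm; it is pushed straight down.
- drop: teardrop bauble, foot 38 mm in diameter, widest 54 mm at 24 mm height, tapering to a point at 78 mm. Its origin is the centre of its flat foot, z up along its axis. All baubles weigh 45 to 95 g; 3 to 5 of the five are there.
- ball: round bauble with a flat foot 34 mm in diameter, widest 56 mm at 24 mm height, with a cap 16 mm in diameter, 60 mm high. Its origin is the centre of its flat foot, z up along its axis. 
- bell: bell bauble, foot 60 mm in diameter, 46 mm at 20 mm height, 40 mm at 38 mm height, with a knob on top, 60 mm high. Its origin is the centre of its flat foot, z up along its axis. 
- barrel: cylindrical bauble 42 mm in diameter and 46 mm high, with a knob 18 mm in diameter and 8 mm high on top. Its origin is the centre of its flat foot, z up along its axis. 
- star: eight-pointed star bauble (two 40 mm squares turned by 45 degrees; 40 mm across each pair of flats, which face its x, its y and the diagonals), 30 mm thick, lying flat. Its origin is the centre of its flat foot, z up along its axis. 
- glue: glue jar 40 mm in diameter, 60 mm high; not to be moved. Origin: centre of its foot.
- tin: flat tin 60 mm in diameter, 35 mm high; not to be moved. Origin: centre of its foot.
- paintpot: white pot 44 mm in diameter, 45 mm high; not to be moved. Origin: centre of its foot.
- brush: thin artist's brush 170 mm long, 9 mm thick, lying on the bench; not to be moved. Origin: middle of its underside.

How it is judged:
By the outcome, as a careful person would: the job done as asked, in the order asked, and still so for the second after the job is handed in, with the robot touching nothing.
Of drop, ball, bell, barrel, star only 3 to 5 are there at a start; the rules pass over those that are not, and their reading is None.
At some moment in a run one of drop, ball, bell, barrel, star may be knocked a few centimetres aside while the robot is not near it.
It also fails if it takes over 210 s, if anything falls off the work surface, if the arm or the gripper's body presses on something with over 40 N, if the wrist force passes 120 N, or if a joint passes its speed limit or range.

ROBOT

A 6-joint arm with a two-finger parallel gripper is mounted at the origin on the work surface. World frame = base frame: x ahead of the robot, y to its left, z up, the work surface at z = 0. Lengths are in mm, angles in rad, forces in N, time in s.
With the tool pointing down it reaches from about 250 to 800 mm from the base axis. Payload 3.9 kg.
Tool frame: the origin (TCP) lies midway between the tips of the shut fingers; the grasp point (between the pads) lies 19 mm behind it; z points along the fingers, y is the line along which they close (so a half turn about z gives the same grasp; the last joint's range is limited). The gripper opens to 85 mm and grips with 20 to 120 N. Pads are 22 mm wide; open, the fingers measure 114 mm over their backs; the gripper's body (76 mm by 85 mm) begins 54 mm behind the grasp point. The pads swing forward as they close: fully open they stand 13 mm farther back than shut.
Start: joints at [-1.122, 0.26, -0.138, 1.173, 0, 1.571], TCP at [227.784, -473.001, 231.304] pointing down, gripper open.
Joint ranges: [-2.78, 2.78], [-0.83, 1.72], [-1.28, 1.37], [-1.9, 2.12], [-1.57, 1.48], [-3.14, 3.14]. Speed limits (rad/s): [2.57, 2.57, 3.14, 3.14, 3.14, 3.14].

INTERFACE

Orientations are given as a unit quaternion [x, y, z, w].
In Python, from cell import * gives the robot as it stands. The module is installed in compiled form; this text tells all that it offers. Calls block until the motion is done:
- move_pose(position, orientation): joint-space move of the TCP to a pose.
- servo_line(position, frame=None, velocity=150): straight line of the TCP; frame=None keeps the orientation; velocity is the mean speed in mm/s.
- set_joints(angles): joint-space move.
- grip(opening): finger opening in mm; the grip force is fixed at half the most; returns when the fingers have stopped.
- pause(seconds).
- ik(position, orientation): joint angles nearest the present ones, or None.
- get_image(name): name is "side" or "top"; returns a dict with "color" (400x640x3 uint8, red, green, blue), "K" (3x3 intrinsics, pixels), "pose" (4x4, takes a point from camera to world coordinates). Camera axes: x right, y down, z forward; pixel columns grow to the right and rows downward; lengths in mm; the calibration is good to about 2 mm. A picture is of the moment at which its call begins. There is no depth.
A pose or a line that the arm cannot do raises IKError and nothing moves.
- close_job(): hands the job in; it is judged then, once.
Readings, each from a call of its own:
- get_clock(): time.
- get_qpos(): joint angles.
- get_dq(): joint speeds.
- get_effort(): joint torques, N m.
- get_tcp_pos(): TCP position.
- get_tool_rot(): TCP orientation.
- get_contact_force(): force on the tool from outside, world axes, zero at the start.
- get_ft_torque(): the same for the moment, N m.
- get_grip_width(): finger opening in mm.
- get_grasp_force(): force on a finger pad.
Only numpy, scipy, OpenCV 4.12 (cv2) and the standard library are available. Lean on these libraries where they do the work, as an engineer would, in place of code of your own. Each camera call takes 0.05 s, during which the arm holds its last target. There are 200 camera calls.

## Working session

There is one attempt and no reset: what is moved stays moved. The work goes in short steps, each a Python script; the robot and the scene stay as the last script left them, time stands still between calls to the robot, and variables do not carry over. Pictures are saved under pics/ and viewed, at most 14 in all, crops included, and the job is handed in when it is done.

```bash
mkdir -p pics
python3 - <<'E'
from cell import *
import cv2,numpy as np
for n in("side","top"):
    d=get_image(n);cv2.imwrite(f"pics/{n}0.png",d["color"][:,:,::-1]);print(n,d["K"].round(1).tolist(),d["pose"].round(4).tolist())
print(get_clock(),get_tool_rot())
E
```

```text
side [[481.6, 0.0, 319.6], [0.0, 481.6, 194.6], [0.0, 0.0, 1.0]] [[0.9629, -0.1528, 0.2224, 242.9285], [-0.2695, -0.5023, 0.8216, -1228.4908], [-0.0138, -0.8511, -0.5249, 824.8611], [0.0, 0.0, 0.0, 1.0]]
top [[375.5, 0.0, 320.1], [0.0, 375.5, 203.0], [0.0, 0.0, 1.0]] [[-0.0059, -0.994, 0.1093, 466.304], [-0.9997, 0.0034, -0.0227, -26.545], [0.0222, -0.1094, -0.9938, 1033.0331], [0.0, 0.0, 0.0, 1.0]]
0.1 [ 9.74929361e-01  2.22512861e-01 -2.02216714e-04 -8.53136383e-04]
```

View pics/side0.png

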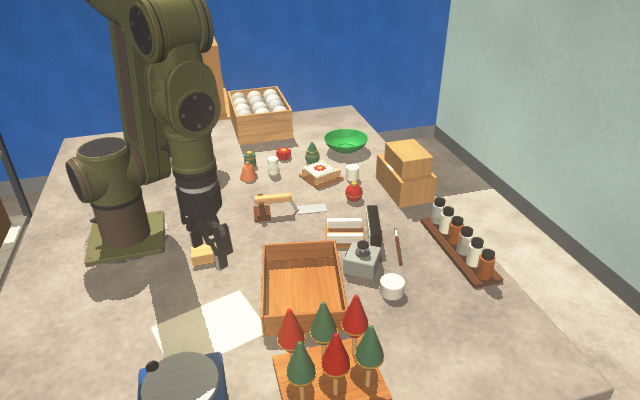

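View pics/top0.png

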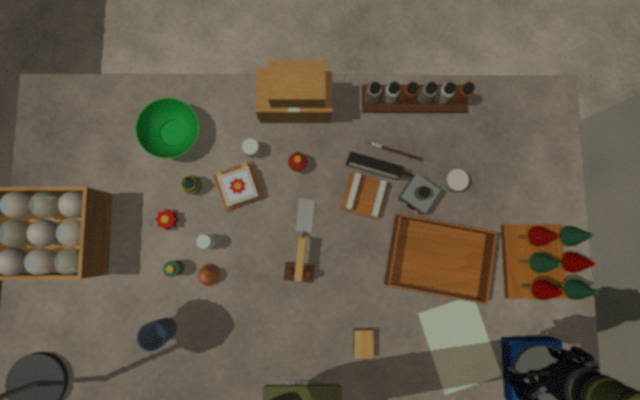

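```bash
cat > h.py <<'E'
import numpy as np,cv2
from cell import *
def ray(d,u,v):
    P=d["pose"];r=P[:3,:3]@np.linalg.inv(d["K"])@np.array([u,v,1.]);return P[:3,3],r
def at(d,u,v,z):
    c,r=ray(d,u,v);return (c+r*(z-c[2])/r[2])[:2]
def proj(d,p):
    P=d["pose"];q=d["K"]@(P[:3,:3].T@(np.array(p,float)-P[:3,3]));return q[:2]/q[2]
def tri(a,ua,b,ub):
    (c1,r1),(c2,r2)=ray(a,*ua),ray(b,*ub)
    s=np.linalg.lstsq(np.c_[r1,-r2],c2-c1,rcond=None)[0]
    p,q=c1+r1*s[0],c2+r2*s[1];return (p+q)/2,np.linalg.norm(p-q)
def crop(d,x0,y0,x1,y1,k,name):
    cv2.imwrite("pics/"+name,cv2.resize(np.ascontiguousarray(d["color"][y0:y1,x0:x1,::-1]),None,fx=k,fy=k,interpolation=cv2.INTER_CUBIC))
E
python3 - <<'E'
from h import *
s,t=get_image("side"),get_image("top")
crop(s,225,130,425,280,4,"s1.png");crop(t,140,125,340,275,4,"t1.png");crop(t,270,135,510,305,3.3,"t2.png")
E
```

```text
(no output)
```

View pics/s1.png

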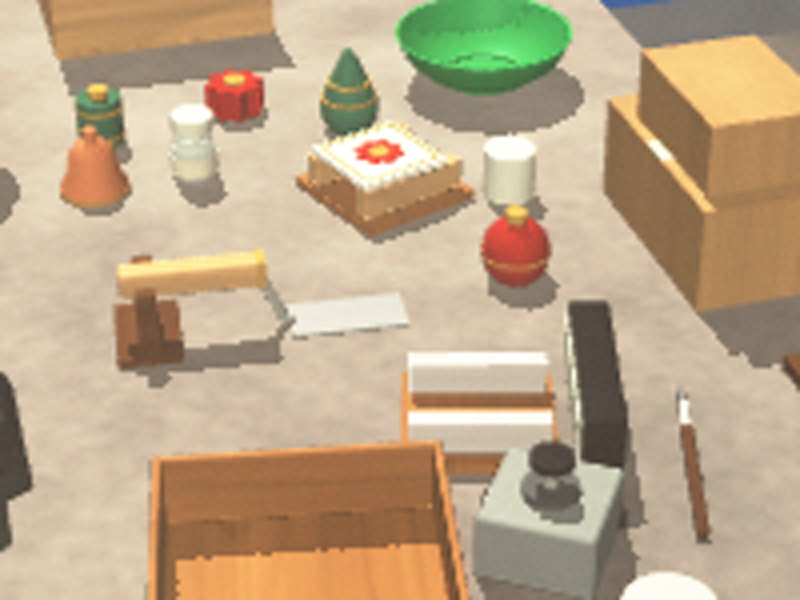

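View pics/t1.png

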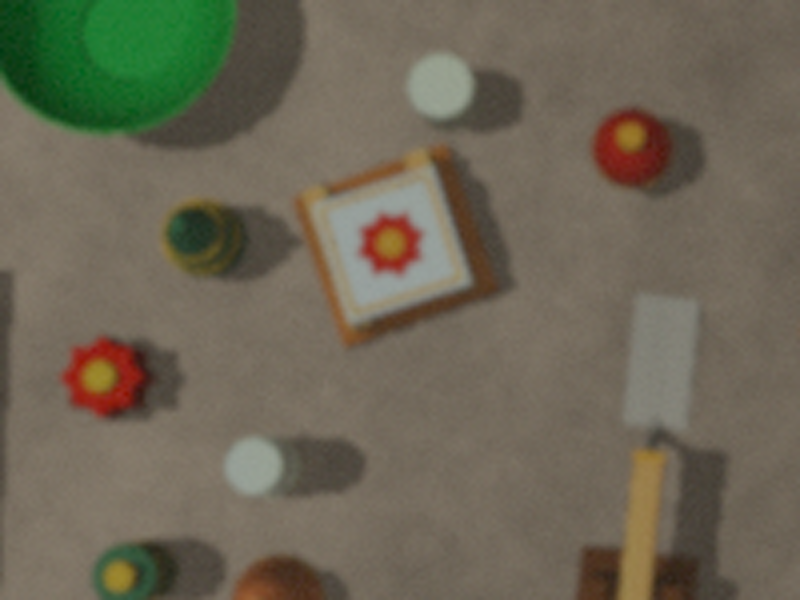

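View pics/t2.png

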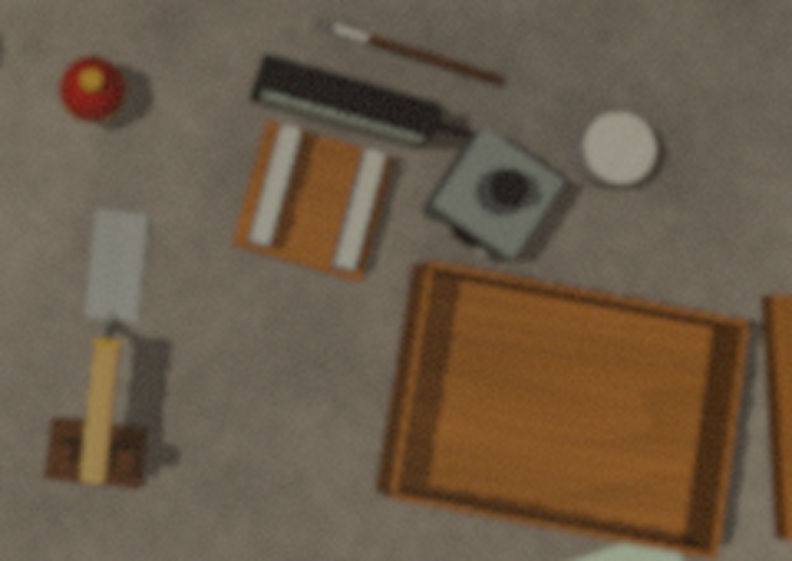

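The side view shows all five baubles, with the plaque on its rack at (320,170) and the cradle at (345,232). The top crops show:
- The rack is at about (238,186), the spatula blade at (305,215) and the cradle at (367,195).
- The plunger cap is at (424,192) and the tray at (441,258).
- The ball is at (298,162), the drop at (191,185), the star at (165,219), the barrel at (171,268) and the bell at (208,274).
- The glue jar is at (204,241), the paintpot at (250,147) and the tin at (458,180).

```bash
cat >> h.py <<'E'
from scipy.optimize import least_squares
T1=lambda p:(140+(p[0]+.5)/4-.5,125+(p[1]+.5)/4-.5)
T2=lambda p:(270+(p[0]+.5)/3.3-.5,135+(p[1]+.5)/3.3-.5)
S1=lambda p:(225+(p[0]+.5)/4-.5,130+(p[1]+.5)/4-.5)
def fit(x0,obs):  # obs: (cam, uv, local xyz)
    def f(p):
        c,s=np.cos(p[2]),np.sin(p[2])
        return np.concatenate([proj(d,[p[0]+c*l[0]-s*l[1],p[1]+s*l[0]+c*l[1],l[2]])-uv for d,uv,l in obs])
    r=least_squares(f,x0,loss="soft_l1");return r.x,np.abs(r.fun).max()
HUE=dict(ball=(0,8),star=(0,8),drop=(40,90),barrel=(40,90),bell=(3,15))
WZ=dict(ball=24,star=30,drop=24,barrel=46,bell=20)
def blob(d,n,uv,w=22,smin=110):
    h=cv2.cvtColor(d["color"],cv2.COLOR_RGB2HSV).astype(int);H,S,V=h[...,0],h[...,1],h[...,2]
    lo,hi=HUE[n];m=(H>=lo)&(H<=hi)|((H>172) if lo<5 else False);m&=(S>smin)&(V>30)
    u,v=map(int,uv);k=np.zeros_like(m);k[max(0,v-w):v+w,max(0,u-w):u+w]=1
    m=cv2.morphologyEx((m&k).astype(np.uint8),cv2.MORPH_CLOSE,np.ones((5,5),np.uint8))
    nn,_,st,ce=cv2.connectedComponentsWithStats(m)
    if nn<2:return None
    i=1+np.argmax(st[1:,4]);return st[i].tolist(),ce[i],(st[i][0]+st[i][2]/2-.5,st[i][1]+st[i][3]/2-.5)
E
python3 - <<'E'
from h import *
np.set_printoptions(precision=1,suppress=True)
s,t=get_image("side"),get_image("top")
for n,a,b in[("ball",(630,132),(517,208)),("drop",(190,228),(347,50)),("star",(99,377),(235,76)),("barrel",(120,575),(97,88))]:
    p,e=tri(t,T1(a),s,S1(b));print(n,"tri top",p,e)
p,e=tri(t,T2((508,186)),s,S1((552,452)));print("plunger",p,e)
for n,uv in dict(ball=(298,162),drop=(191,185),star=(165,219),barrel=(173,268),bell=(208,274)).items():
    for sm in(90,120):
        r=blob(t,n,uv,smin=sm);print(n,r[0],r[1],at(t,*r[2],WZ[n]))
hh=[(-1,-1),(1,-1),(1,1),(-1,1)]
# order: image corners BR(-x,-y),TR(+x,-y),TL(+x,+y),BL(-x,+y)
def rect(T,im,lx,ly,z,x0,c=t,off=0):
    return [(c,np.array(T(i)),(off+sx*lx/2,sy*ly/2,z)) for (sx,sy),i in zip(hh,im)]
print("rack",fit([500,150,.3],rect(T1,[(497,287),(447,148),(297,200),(348,345)],110,112,8,0)))
print("plaque",fit([500,150,.3],rect(T1,[(472,285),(432,166),(311,205),(355,324)],84,84,41,0)))
print("plaque side",[tri(t,T1(a),s,S1(b)) for a,b in [((472,285),(364,187)),((432,166),(463,160)),((311,205),(386,121)),((390,243),(381,151))]])
print("cradle base",fit([500,-150,-.2],rect(T2,[(362,278),(395,152),(275,120),(235,243)],110,112,8,0)))
print("cradle rails",fit([500,-150,-.2],[(t,np.array(T2(i)),l) for i,l in[((289,125),(50,36,34)),((261,244),(-50,36,34)),((376,149),(50,-36,34)),((346,270),(-50,-36,34))]]))
print("blade",fit([450,0,0],rect(T1,[(688,430),(698,298),(637,293),(625,424)],90,44,2.5,0)))
print("spat+handle",fit([450,0,0],rect(T1,[(688,430),(698,298),(637,293),(625,424)],90,44,2.5,0)+[(t,np.array(T2((107,339))),(-64,0,63)),(t,np.array(T2((93,484))),(-174,0,63))]))
print("handle ends tri",tri(t,T2((107,339)),s,S1((264,256))),tri(t,T2((93,484)),s,S1((118,270))))
print("tray",fit([400,-300,-.1],rect(T2,[(718,553),(750,320),(420,263),(383,492)],190,260,60,0)))
E
```

```text
ball tri top [692.5  11.4  60.7] 2.4195710925692047
drop tri top [626.9 290.5  80.1] 0.262292708934585
star tri top [536.2 362.1  33.8] 1.7010829581207456
barrel tri top [406.8 336.8  52.6] 0.9443286039156739
plunger [ 601.2 -315.7   78.7] 0.4067427997973062
ball [288, 152, 20, 20, 245] [297.6 161.9] [691.5  11.6]
ball [288, 152, 20, 20, 240] [297.6 162. ] [691.5  11.6]
drop [182, 178, 15, 10, 82] [187.8 182.8] [634.1 304.1]Traceback (most recent call last):
  File "<stdin>", line 9, in <module>
TypeError: 'NoneType' object is not subscriptable
```

```bash
sed -i 's/drop=(40,90),barrel=(40,90)/drop=(21,95),barrel=(21,95)/' h.py
python3 - <<'E'
from h import *
np.set_printoptions(precision=1,suppress=True)
s,t=get_image("side"),get_image("top")
h=cv2.cvtColor(t["color"],cv2.COLOR_RGB2HSV);print("table",h[230,270],h[184,188],h[190,197],h[268,175])
for n,uv in dict(ball=(298,162),drop=(191,185),star=(165,219),barrel=(173,268),bell=(208,274)).items():
    for sm in(80,110):
        r=blob(t,n,uv,smin=sm)
        if r:print(n,r[0],r[1],at(t,*r[2],WZ[n]))
hh=[(-1,-1),(1,-1),(1,1),(-1,1)]
def rect(T,im,lx,ly,z,x0,c=t,off=0):
    return [(c,np.array(T(i)),(off+sx*lx/2,sy*ly/2,z)) for (sx,sy),i in zip(hh,im)]
print("rack",fit([500,150,.3],rect(T1,[(497,287),(447,148),(297,200),(348,345)],110,112,8,0)))
print("plaque",fit([500,150,.3],rect(T1,[(472,285),(432,166),(311,205),(355,324)],84,84,41,0)))
print("plaque side",[tri(t,T1(a),s,S1(b)) for a,b in [((472,285),(364,187)),((432,166),(463,160)),((311,205),(386,121)),((390,243),(381,151))]])
print("cradle base",fit([500,-150,-.2],rect(T2,[(362,278),(395,152),(275,120),(235,243)],110,112,8,0)))
print("cradle rails",fit([500,-150,-.2],[(t,np.array(T2(i)),l) for i,l in[((289,125),(50,36,34)),((261,244),(-50,36,34)),((376,149),(50,-36,34)),((346,270),(-50,-36,34))]]))
print("blade",fit([450,0,0],rect(T1,[(688,430),(698,298),(637,293),(625,424)],90,44,2.5,0)))
print("spat+handle",fit([450,0,0],rect(T1,[(688,430),(698,298),(637,293),(625,424)],90,44,2.5,0)+[(t,np.array(T2((107,339))),(-64,0,63)),(t,np.array(T2((93,484))),(-174,0,63))]))
print("handle ends tri",tri(t,T2((107,339)),s,S1((264,256))),tri(t,T2((93,484)),s,S1((118,270))))
print("tray",fit([400,-300,-.1],rect(T2,[(718,553),(750,320),(420,263),(383,492)],190,260,60,0)))
E
```

```text
table [ 19  46 117] [60 70 55] [ 27 112  59] [56 67 61]
ball [288, 152, 20, 20, 237] [297.7 162.1] [691.5  11.6]
ball [288, 152, 20, 20, 236] [297.7 162.1] [691.5  11.6]
drop [180, 174, 21, 20, 328] [190.  183.7] [631.3 301.3]
drop [181, 175, 19, 19, 176] [190.7 184.3] [630.  301.2]
star [155, 209, 24, 21, 289] [166.3 219. ] [535.3 358.2]
star [155, 209, 23, 21, 272] [166.3 219. ] [535.3 359.5]
barrel [164, 261, 20, 15, 229] [173.8 268.2] [407.8 329.3]
barrel [166, 265, 11, 8, 58] [169.7 268.8] [406.6 335.6]
bell [198, 264, 24, 23, 422] [208.9 274.6] [387.3 243.7]
bell [198, 264, 23, 22, 380] [209.  274.7] [388.6 245.1]
rack (array([627.7, 172.6,   0.4]), np.float64(1.4074541215944976))
plaque (array([622.1, 169.6, -24.8]), np.float64(0.8630173154341207))
plaque side [(array([594.9, 117. ,  38.5]), np.float64(0.7361069951082965)), (array([682.9, 144.2,  34.3]), np.float64(12.449881328344095)), (array([646.7, 225.1,  38.6]), np.float64(5.309592925258973)), (array([623.9, 171.5,  39.4]), np.float64(0.931138772236702))]
cradle base (array([ 601.9, -175.3,   -0.3]), np.float64(1.8867144982011155))
cradle rails (array([ 599.4, -173.1,   -0.3]), np.float64(0.906716955658851))
blade (array([546.9,  -8.7,  -0.1]), np.float64(0.32731480151693404))
spat+handle (array([546.9,  -8.4,  -0.1]), np.float64(0.42591776753852173))
handle ends tri (array([484. ,  -1.7,  60.9]), np.float64(0.2972801908291299)) (array([373.6,   9. ,  62.1]), np.float64(1.006977049526068))
tray (array([ 430.4, -362.4,   -0.2]), np.float64(1.9115956957087121))
```

```bash
cat >> h.py <<'E'
from scipy.spatial.transform import Rotation as Ro
REF=dict(ball=(297.5,161.5),drop=(190,183.5),star=(166.5,219),barrel=(173.5,268),bell=(209.5,275))
POS=dict(ball=(692,11.5),drop=(630,300.5),star=(535.5,359),barrel=(407,336),bell=(386,249))
TRAY=[430.4,-362.4,-0.165]
def Q(yaw): return (Ro.from_euler("z",yaw)*Ro.from_euler("x",np.pi)).as_quat()
def loc(n):
    d=get_image("top");r=blob(d,n,REF[n],smin=80)
    if r is None: print(n,"NOT SEEN");return None
    dp=np.array(r[2])-REF[n]+.5*0
    if np.abs(dp).max()<2.2: dp*=0
    p=np.array(POS[n])+at(d,REF[n][0]+dp[0],REF[n][1]+dp[1],WZ[n])-at(d,*REF[n],WZ[n])
    print(n,"shift px",dp,"area",r[0][4],"pos",p.round(1));return p
def best(p,yaw):
    q0=np.array(get_qpos());c=[]
    for y in(yaw,yaw+np.pi):
        j=ik(p,Q(y))
        if j is not None:c.append((np.abs(np.array(j)-q0).max(),y))
    return min(c)[1]
def pick(n,close_dir,z,op):
    p=loc(n);grip(op)
    y=best([*p,220],close_dir-np.pi/2);move_pose([*p,220],Q(y))
    servo_line([*p,70],velocity=250);servo_line([*p,z],velocity=80)
    grip(0);print("width",get_grip_width(),"force",get_grasp_force())
    servo_line([*p,200],velocity=200);print("lifted",get_grip_width(),get_clock())
def place(lx,ly,along,z,op):
    c,s=np.cos(TRAY[2]),np.sin(TRAY[2]);p=[TRAY[0]+c*lx-s*ly,TRAY[1]+s*lx+c*ly]
    y=best([*p,200],TRAY[2]+(0 if along=="x" else np.pi/2)-np.pi/2);move_pose([*p,200],Q(y))
    print("held",get_grip_width());servo_line([*p,z],velocity=150);grip(op);servo_line([*p,200],velocity=250);print("t",get_clock())
E
python3 - <<'E'
from h import *
t=get_image("top")
hh=[(-1,-1),(1,-1),(1,1),(-1,1)]
rect=lambda T,im,lx,ly,z:[(t,np.array(T(i)),(sx*lx/2,sy*ly/2,z)) for (sx,sy),i in zip(hh,im)]
print("tray",fit([400,-300,-.1],rect(T2,[(718,553),(750,320),(420,263),(383,492)],190,260,60))[0])
print("rack",fit([600,150,.3],rect(T1,[(497,287),(447,148),(297,200),(348,345)],110,112,8))[0])
print("cr",fit([500,-150,-.2],rect(T2,[(362,278),(395,152),(275,120),(235,243)],110,112,8))[0])
print("blade",fit([450,0,0],rect(T1,[(688,430),(698,298),(637,293),(625,424)],90,44,2.5))[0])
for n in POS: loc(n)
h=cv2.cvtColor(t["color"],cv2.COLOR_RGB2HSV)[195:245,140:190];m=((h[...,0]<9)|(h[...,0]>172)|(h[...,0]<24))&(h[...,1]>90)
y,x=np.nonzero(m);c=np.array([x.mean(),y.mean()]);dx,dy=-(y-c[1]),-(x-c[0]);r=np.hypot(dx,dy)
print("star phase deg",np.degrees(np.angle((r**4*np.exp(8j*np.arctan2(dy,dx))).sum()))/8)
move_pose([430,-300,250],Q(best([430,-300,250],0)))
pick("barrel",0.0,2,62)
E
```

```text
tray [ 4.30377979e+02 -3.62440577e+02 -1.85418724e-01]
rack [6.27657872e+02 1.72587018e+02 3.58813882e-01]
cr [ 6.01886839e+02 -1.75297097e+02 -2.78805671e-01]
blade [ 5.46881520e+02 -8.68393691e+00 -8.63474848e-02]
ball shift px [ 0. -0.] area 240 pos [692.   11.5]
drop shift px [0. 0.] area 321 pos [630.  300.5]
star shift px [0. 0.] area 289 pos [535.5 359. ]
barrel shift px [0. 0.] area 218 pos [407. 336.]
bell shift px [-0.  0.] area 422 pos [386. 249.]
star phase deg -0.7400708953000316
barrel shift px [0. 0.] area 217 pos [407. 336.]
width 40.53738346178929 force 60.41869282722473
lifted 40.620546803568935 7.6417
```

```bash
sed -i 's/-0.165\]/-0.185]/' h.py
python3 - <<'E'
from h import *
place(0,0,"x",11,62)
pick("bell",np.pi/2,15,76)
place(42,60,"y",24,74)
pick("star",np.radians(22.5),0,74)
place(-42,60,"y",9,70)
t=get_image("top");s=get_image("side")
a=cv2.resize(t["color"][125:325,130:530,::-1],None,fx=2,fy=2);b=cv2.resize(s["color"][100:300,200:420,::-1],None,fx=1.8,fy=1.8)
b=cv2.copyMakeBorder(b,0,400-b.shape[0],0,0,cv2.BORDER_CONSTANT)
cv2.imwrite("pics/m1.png",a);cv2.imwrite("pics/m1s.png",b)
E
```

```text
held 40.71776146992799
t 12.7833
bell shift px [-0.  0.] area 423 pos [386. 249.]
width 42.8140785945688 force 57.70245678315405
lifted 43.07548728479985 18.3833
held 42.838663264153936
t 23.0083
star shift px [0. 0.] area 286 pos [535.5 359. ]
width 49.445271776126056 force 60.92905797064304
lifted 49.459594280278544 28.9417
held 49.371634119365154
t 34.0
```

View pics/m1.png

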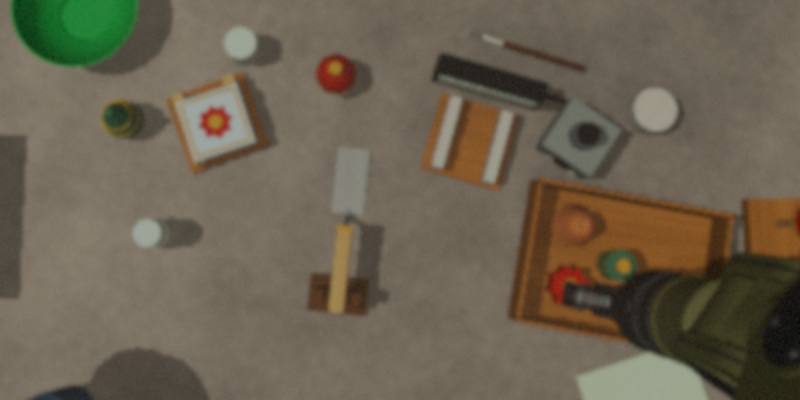

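The top view shows the barrel, bell and star standing in the tray. The ball and drop haven't moved, so I'll fetch those two next.

Run:
```python
from h import *
pick("ball",np.pi/2,2,76)
place(42,-60,"y",11,72)
pick("drop",0.0,2,76)
place(-42,-60,"y",11,72)
set_joints([-1.122,0.26,-0.138,1.173,0,1.571])
t=get_image("top")
crop(t,140,125,340,275,4,"t3.png")
def draw(im,o,k,pose,pts,col,z):
    c,s=np.cos(pose[2]),np.sin(pose[2])
    P=[(np.array(proj(t,[pose[0]+c*x-s*y,pose[1]+s*x+c*y,z]))-o+.5)*k for x,y in pts]
    cv2.polylines(im,[np.int32(np.round(np.array(P)*8))],True,col,1,cv2.LINE_AA,3)
R=lambda x0,x1,y0,y1:[(x0,y0),(x1,y0),(x1,y1),(x0,y1)]
o=np.array([190,135]);k=3.2
im=cv2.resize(np.ascontiguousarray(t["color"][135:275,190:440,::-1]),None,fx=k,fy=k,interpolation=cv2.INTER_CUBIC)
for p in([627.7,172.6,.352],[601,-174.5,-.278]):
    draw(im,o,k,p,R(-55,55,-56,56),(255,0,0),8)
    for a in(28,-44): draw(im,o,k,p,R(-50,50,a,a+16),(0,255,0),34)
draw(im,o,k,[622.1,169.6,.333],R(-42,42,-42,42),(255,0,255),41)
sp=[546.9,-8.6,-.086];draw(im,o,k,sp,R(-45,45,-22,22),(0,0,255),2.5);draw(im,o,k,sp,R(-174,-64,-10,10),(0,0,255),63)
cv2.imwrite("pics/ov.png",im);print(get_clock())
```

```text
ball shift px [ 0. -0.] area 231 pos [692.   11.5]
width 52.989003679611905 force 63.136268528178334
lifted 52.84564103640563 39.1833
held 52.83761861204722
t 43.6333
drop shift px [0. 0.] area 315 pos [630.  300.5]
width 51.23773499667438 force 59.98720637988299
lifted 50.834786525832236 49.7917
held 50.485619610102155
t 55.125
57.0917
```

View pics/ov.png

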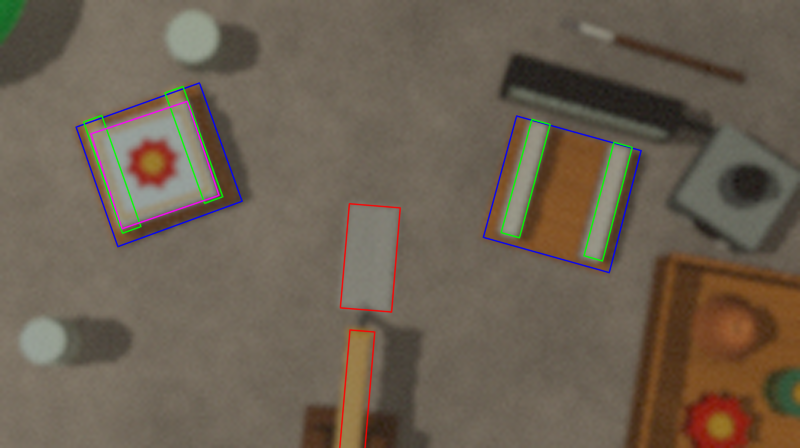

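The overlay shows the rack, plaque, cradle and spatula models all matching the picture edges. Next I'll grip the spatula and check it for sag.

```bash
cat >> h.py <<'E'
RACK=[627.7,172.6,.352];CR=[601,-174.5,-.278];SP=[546.9,-8.6,-.086]
HALF=0.0
GZ=32
def sp(base,lx,ly,zb,dyaw=0,half=None):
    import json;hf=json.load(open("half.json")) if half is None else half
    y=base[2]+dyaw;c,s=np.cos(base[2]),np.sin(base[2])
    x,yy=base[0]+c*lx-s*ly,base[1]+s*lx+c*ly
    return [x-100*np.cos(y),yy-100*np.sin(y),zb+GZ],Q(y+hf)
E
python3 - <<'E'
from h import *
import json
ok={}
for hf in(0,np.pi):
    L=[ik(*sp(*a,half=hf)) for a in((SP,0,0,0),(SP,0,0,130),(RACK,-125,0,130),(RACK,-125,0,16),(RACK,-6.3,0,16),(RACK,-6.3,0,110),(CR,0,0,110),(CR,0,0,16),(CR,-125,0,16))]
    print(hf,[None if j is None else round(float(j[5]),2) for j in L]);ok[hf]=all(j is not None for j in L)
hf=[h for h in ok if ok[h]][0];json.dump(hf,open("half.json","w"))
grip(60)
move_pose(*sp(SP,0,0,120))
p,q=sp(SP,0,0,0);servo_line(p,q,velocity=120)
grip(0);print("w",get_grip_width(),get_grasp_force(),get_contact_force())
p,q=sp(SP,0,0,40);servo_line(p,q,velocity=60)
p,q=sp(SP,0,0,130);servo_line(p,q,velocity=150)
p,q=sp(RACK,-135,0,130);servo_line(p,q,velocity=150)
p,q=sp(RACK,-135,0,40);servo_line(p,q,velocity=120);pause(.3)
print(get_clock(),get_contact_force(),get_tcp_pos(),p,get_grip_width())
t,s=get_image("top"),get_image("side")
a=cv2.resize(np.ascontiguousarray(t["color"][150:290,180:310,::-1]),None,fx=4,fy=4,interpolation=cv2.INTER_CUBIC)
b=cv2.resize(np.ascontiguousarray(s["color"][120:200,250:350,::-1]),None,fx=2.6,fy=2.6,interpolation=cv2.INTER_CUBIC)
b=cv2.copyMakeBorder(b,0,a.shape[0]-b.shape[0],0,0,cv2.BORDER_CONSTANT)
cv2.imwrite("pics/sp1.png",np.hstack([a,b]))
E
```

```text
0 [-3.06, -3.06, 3.01, 3.01, 3.04, 3.04, 3.14, 3.14, 3.13]
3.141592653589793 [0.09, 0.09, -0.13, -0.13, -0.1, -0.1, -0.01, -0.01, -0.01]
w 19.023221688022154 59.31901931762695 [-1.4370339   1.54084963  4.73057803]Traceback (most recent call last):
  File "<stdin>", line 14, in <module>
cell.IKError: the arm cannot follow that straight line within its joint ranges
```

The half-turn I picked wraps joint 6. I'll lay the spatula back exactly where it was and regrip it turned 180°.

```bash
cat > g.py <<'E'
from h import *
import json
p,q=sp(SP,0,0,40);servo_line(p,q,velocity=150)
p,q=sp(SP,0,0,0.5);servo_line(p,q,velocity=60)
grip(60);p,q=sp(SP,0,0,120);servo_line(p,q,velocity=200)
json.dump(np.pi,open("half.json","w"))
move_pose(*sp(SP,0,0,120))
p,q=sp(SP,0,0,0);servo_line(p,q,velocity=120)
grip(0);print("w",get_grip_width(),get_grasp_force(),get_contact_force())
p,q=sp(SP,0,0,40);servo_line(p,q,velocity=60)
p,q=sp(SP,0,0,130);servo_line(p,q,velocity=150)
p,q=sp(RACK,-135,0,130);servo_line(p,q,velocity=150)
p,q=sp(RACK,-135,0,40);servo_line(p,q,velocity=120);pause(.3)
print(get_clock(),get_contact_force(),get_tcp_pos(),p,get_grip_width())
t,s=get_image("top"),get_image("side")
def draw(d,im,o,k,pose,pts,col,z):
    c,sn=np.cos(pose[2]),np.sin(pose[2])
    P=[(np.array(proj(d,[pose[0]+c*x-sn*y,pose[1]+sn*x+c*y,z]))-o+.5)*k for x,y in pts]
    cv2.polylines(im,[np.int32(np.round(np.array(P)*8))],True,col,1,cv2.LINE_AA,3)
R=[(-45,-22),(45,-22),(45,22),(-45,22)]
c,sn=np.cos(RACK[2]),np.sin(RACK[2]);pose=[RACK[0]-135*c,RACK[1]-135*sn,RACK[2]]
a=cv2.resize(np.ascontiguousarray(t["color"][150:290,190:290,::-1]),None,fx=4,fy=4,interpolation=cv2.INTER_CUBIC)
b=cv2.resize(np.ascontiguousarray(s["color"][130:230,255:355,::-1]),None,fx=4,fy=4,interpolation=cv2.INTER_CUBIC)
draw(t,a,[190,150],4,pose,R,(0,0,255),42.5);draw(s,b,[255,130],4,pose,R,(0,0,255),42.5)
b=cv2.copyMakeBorder(b,0,a.shape[0]-b.shape[0],0,0,cv2.BORDER_CONSTANT)
cv2.imwrite("pics/sp1.png",np.hstack([a,b]))
E
python3 g.py
```

```text
w 19.00402580043326 59.30472135543823 [-0.72702852  0.12195569  5.57575271]
74.9583 [ 0.23762597  0.45377479 -2.26865406] [407.53367291  91.6853563   72.49046364] [np.float64(407.10901584795664), np.float64(91.57767152918316), 72] 19.078380030734326
```

View pics/sp1.png

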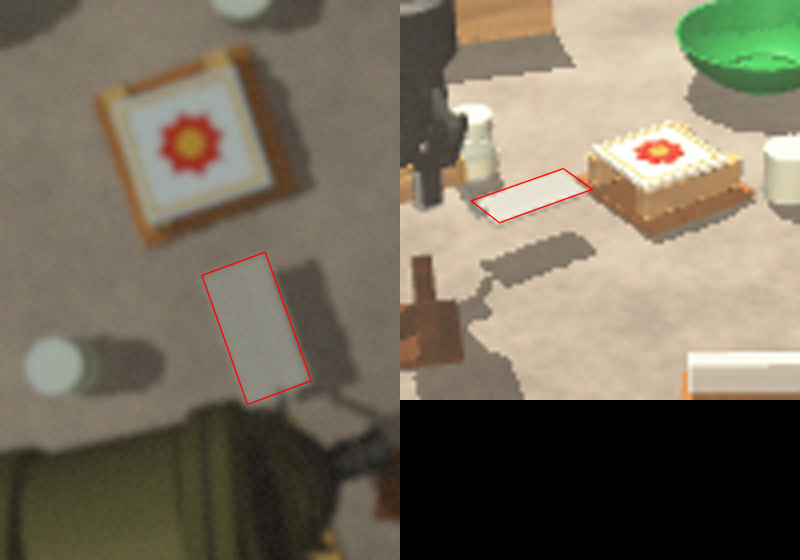

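The drawn blade outline matches in both views: no sag, and the blade lines up with the gap. I'll insert it, lift the plaque and look.

```bash
cat > g2.py <<'E'
from h import *
def go(a,v):
    p,q=sp(*a);servo_line(p,q,velocity=v);print(a[1:],get_contact_force().round(1) if hasattr(get_contact_force(),"round") else get_contact_force(),get_clock())
go((RACK,-135,0,17),60);go((RACK,-7,0,17),60);go((RACK,-7,0,28),30);go((RACK,-7,0,50),20);go((RACK,-7,0,110),50);pause(.3)
t,s=get_image("top"),get_image("side")
a=cv2.resize(np.ascontiguousarray(t["color"][130:270,180:280,::-1]),None,fx=4,fy=4,interpolation=cv2.INTER_CUBIC)
b=cv2.resize(np.ascontiguousarray(s["color"][110:210,260:360,::-1]),None,fx=4,fy=4,interpolation=cv2.INTER_CUBIC)
b=cv2.copyMakeBorder(b,0,a.shape[0]-b.shape[0],0,0,cv2.BORDER_CONSTANT)
cv2.imwrite("pics/sp2.png",np.hstack([a,b]))
E
python3 g2.py
```

```text
(-135, 0, 17) [-0.5  0.7 -1.1] 75.5917
(-7, 0, 17) [ 0.2  1.4 -0.8] 77.875
(-7, 0, 28) [-0.  -0.1 -1.6] 78.3917
(-7, 0, 50) [-0.1  0.4 -1.9] 79.6417
(-7, 0, 110) [ 0.5 -1.1 -2.4] 80.9917
```

View pics/sp2.png

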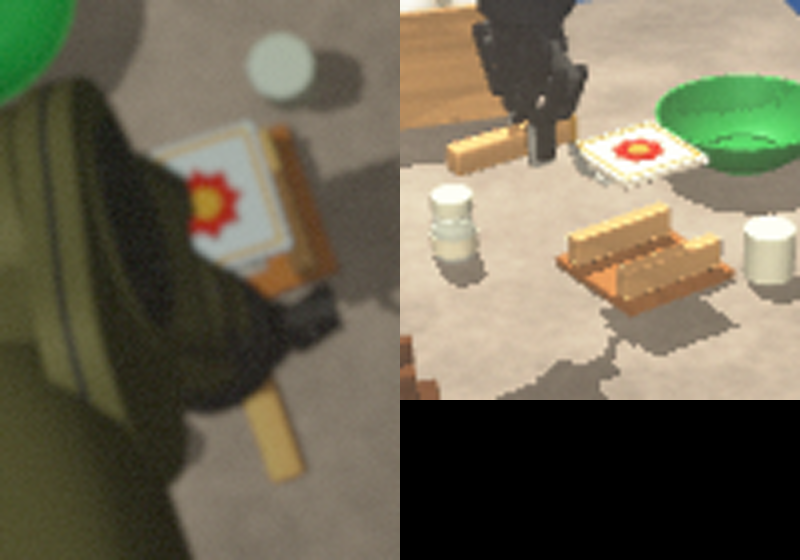

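The plaque is lifted and level on the blade, clear of the rack. I'll carry it to just above the cradle and measure.

```bash
cat > g3.py <<'E'
from h import *
def go(a,v):
    p,q=sp(*a);servo_line(p,q,velocity=v)
t=get_image("top");print("before",at(t,(210.5)/4+179.5,200.5/4+129.5,119.5))
M=[560,0,.04]
go((RACK,-60,0,115),60);go((M,-40,0,115),90);go((CR,-60,0,115),90);go((CR,-1,.9,115,.019),50);go((CR,-1,.9,60,.019),50);pause(.4)
print(get_clock(),get_contact_force(),get_tcp_pos(),sp(CR,-1,.9,60,.019)[0])
t,s=get_image("top"),get_image("side")
a=cv2.resize(np.ascontiguousarray(t["color"][140:240,320:420,::-1]),None,fx=4,fy=4,interpolation=cv2.INTER_CUBIC)
b=cv2.resize(np.ascontiguousarray(s["color"][170:270,300:400,::-1]),None,fx=4,fy=4,interpolation=cv2.INTER_CUBIC)
def draw(d,im,o,k,pose,z):
    c,sn=np.cos(pose[2]),np.sin(pose[2])
    P=[(np.array(proj(d,[pose[0]+c*x-sn*y,pose[1]+sn*x+c*y,z]))-o+.5)*k for x,y in((-42,-42),(42,-42),(42,42),(-42,42))]
    cv2.polylines(im,[np.int32(np.round(np.array(P)*8))],True,(255,0,0),1,cv2.LINE_AA,3)
draw(t,a,[320,140],4,CR,69.5);draw(s,b,[300,170],4,CR,69.5)
cv2.imwrite("pics/sp3.png",np.hstack([a,b]))
E
python3 g3.py
```

```text
before [625.09035942 168.04837033]
88.6917 [-0.46528059  0.47561294 -2.66252322] [ 503.68762913 -147.74221071   92.10006864] [np.float64(503.6207259156418), np.float64(-147.74871805584394), 92]
```

View pics/sp3.png

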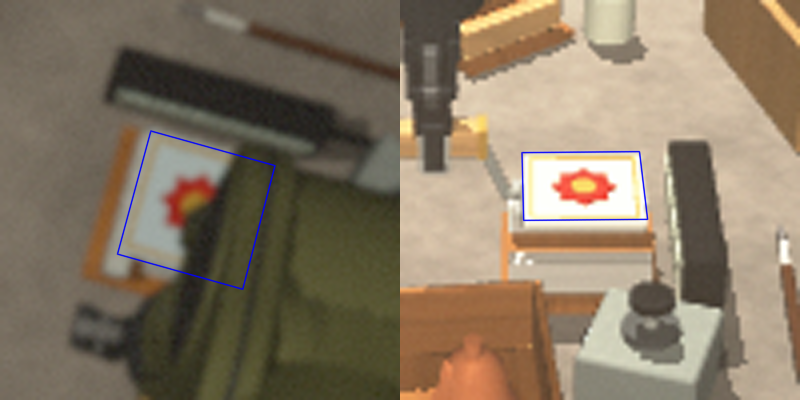

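The plaque sits square over the cradle; its outline matches the target in both views. Now I'll lower it, withdraw the blade and return the spatula to its rest.

```bash
cat > g4.py <<'E'
from h import *
def go(a,v):
    p,q=sp(*a);servo_line(p,q,velocity=v);print(a[1:],np.round(get_contact_force(),1))
go((CR,-1,.9,38,.019),40);go((CR,-1,.9,27,.019),15);go((CR,-1,0,19,0),30);pause(.2);go((CR,-30,0,19),30);go((CR,-135,0,19),70);go((CR,-135,0,130),150)
go((SP,0,0,130),150);go((SP,0,0,30),80);go((SP,0,0,0.6),30);grip(60);pause(.3)
p,q=sp(SP,0,0,150);servo_line(p,q,velocity=150)
set_joints([-1.122,0.26,-0.138,1.173,0,1.571]);pause(.3);print(get_clock())
t,s=get_image("top"),get_image("side")
a=cv2.resize(np.ascontiguousarray(t["color"][140:310,280:510,::-1]),None,fx=2,fy=2,interpolation=cv2.INTER_CUBIC)
b=cv2.resize(np.ascontiguousarray(s["color"][170:340,250:410,::-1]),None,fx=2,fy=2,interpolation=cv2.INTER_CUBIC)
def draw(d,im,o,k,pose,z,L):
    c,sn=np.cos(pose[2]),np.sin(pose[2])
    P=[(np.array(proj(d,[pose[0]+c*x-sn*y,pose[1]+sn*x+c*y,z]))-o+.5)*k for x,y in L]
    cv2.polylines(im,[np.int32(np.round(np.array(P)*8))],True,(255,0,0),1,cv2.LINE_AA,3)
R=lambda x0,x1,y0,y1:[(x0,y0),(x1,y0),(x1,y1),(x0,y1)]
for d,im,o in((t,a,[280,140]),(s,b,[250,170])):
    draw(d,im,o,2,CR,41,R(-42,42,-42,42));draw(d,im,o,2,SP,2.5,R(-45,45,-22,22));draw(d,im,o,2,SP,63,R(-174,-64,-10,10))
cv2.imwrite("pics/end.png",np.hstack([a,b]))
E
python3 g4.py
```

```text
(-1, 0.9, 38, 0.019) [-0.5 -0.2 -1.7]
(-1, 0.9, 27, 0.019) [-0.1 -0.5 -1.3]
(-1, 0, 19, 0) [-0.4 -0.2 -2. ]
(-30, 0, 19) [ 0.5 -0.3 -1.5]
(-135, 0, 19) [-0.   0.4 -1.5]
(-135, 0, 130) [-0.8  0.1 -1. ]
(0, 0, 130) [-0.1  0.4 -2.4]
(0, 0, 30) [-0.1 -0.5 -1. ]
(0, 0, 0.6) [-0.5  0.8 -1.7]
102.3167
```

View pics/end.png

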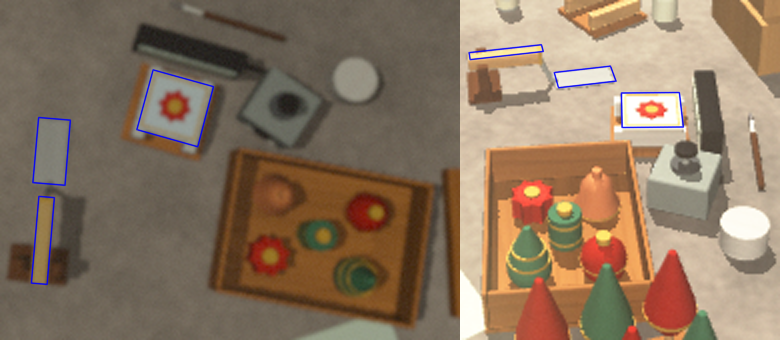

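The plaque is square on the cradle, the spatula is back on its rest and all five baubles are in the tray. Now the plunger.

```bash
cat > g5.py <<'E'
from h import *
p=[601.2,-315.7];grip(0)
y=best([*p,180],0.0);move_pose([*p,180],Q(y));servo_line([*p,90],velocity=150);pause(.2);f0=get_contact_force()[2]
z=82
while z>60:
    servo_line([*p,z],velocity=30);pause(.1);f=get_contact_force()[2]-f0;print(z,round(f,1),round(get_tcp_pos()[2],1))
    if f>14:break
    z-=1 if z<70 else 2
pause(.3);servo_line([*p,90],velocity=40);print(get_contact_force()[2]-f0);servo_line([*p,200],velocity=200)
print(get_clock())
E
python3 g5.py
```

```text
82 -0.5 81.9
80 0.6 80.2
78 2.4 78.3
76 2.5 76.2
74 3.4 74.1
72 4.0 72.3
70 5.8 70.4
68 7.0 68.6
67 6.2 67.7
66 6.6 66.8
65 8.2 66.0
64 12.6 66.0
63 17.5 66.0
-0.8329200913097634
112.0167
```

Run:
```python
from h import *
set_joints([-1.122,0.26,-0.138,1.173,0,1.571]);pause(.3)
t=get_image("top");s=get_image("side")
cv2.imwrite("pics/fin.png",np.hstack([cv2.resize(np.ascontiguousarray(t["color"][120:310,230:510,::-1]),(400,271)),cv2.resize(np.ascontiguousarray(s["color"][120:350,220:420,::-1]),(236,271))]))
```

```text
(no output)
```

View pics/fin.png

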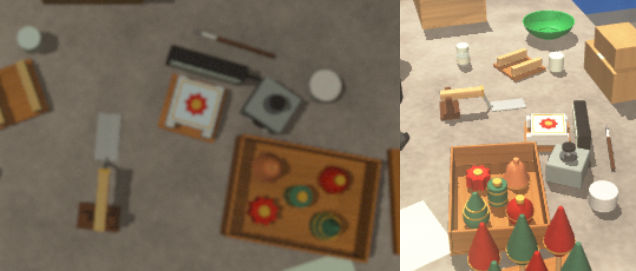

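The final picture shows everything in place: plaque at (195,105), spatula at (105,165) and five baubles in the tray at (300,195).

```bash
python3 -c "
from cell import *
print(close_job())"
```

```text
the job is handed in; nothing more can be done
None
```

The job is handed in: all five baubles are in the tray, the plaque is square on the cradle painted side up, the spatula is on its rest, and the plunger was pushed to its stop last and released, at about 112 s of the 210 s allowed.

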